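# Put three mixed-up ornaments back on their own display stands

## Robot

A 7-joint arm with a two-finger parallel gripper is mounted at the origin on the work surface. World frame = base frame: x ahead of the robot, y to its left, z up, the work surface at z = 0. Lengths are in m, angles in rad, forces in N, time in s.
With the tool pointing down it reaches from about 0.4 to 0.85 m from the base axis. Payload 10.4 kg.
Tool frame: the origin (TCP) lies at the very end of the fingers, on their centre line; the grasp point (between the pads) lies 19 mm behind it (manip.grip_point_offset is the z of the grasp point in the tool frame, in m); z points along the fingers, y is the direction in which the jaws open and shut (so a half turn about z gives the same grasp; the last joint's range is limited). The gripper opens to 85 mm and grips with 20 to 120 N. Pads are 22 mm wide; open, the fingers measure 114 mm over their backs; the gripper's body (76 mm by 85 mm) begins 54 mm behind the grasp point. The pads swing forward as they close: fully open they stand 13 mm farther back than shut.
Start: joints at [1.107, 0.332, -0.065, 1.46, 0.022, 1.35, -0.088], TCP at [0.267, -0.565, 0.206] pointing down, gripper open.
Joint ranges: [-2.6, 2.6], [-0.5, 2.12], [-1.47, 1.34], [0.16, 2.42], [-1.27, 4.41], [0.06, 2.06], [-2.6, 2.6]. Speed limits (rad/s): [2.22, 2.22, 2.79, 2.79, 3.14, 3.14, 3.14].

## Interface

Orientations are given as a unit quaternion [x, y, z, w].
In Python, from workcell import manip, camera, get_calibration, hand_in gives the robot as it stands.
- The arm moves only by the shell command python3 -m pendant 'ROWS' [FORCE]. ROWS is JSON, a list of rows, each a list of 5 numbers: the shift along the tool's x, y, z in units of 40 mm (1.0 is 40 mm), then the turn about the tool's z in units of 6 degrees (1.0 is 6 degrees), then the closure, from 0 (fully open) to 1 (shut). A call has 1 to 5 rows; each row is the pose to reach, as a shift and turn from the pose commanded when the call began, along the tool's axes at that moment; what a row does not reach only later rows make up. A row lasts 1/8 s, in which the tool goes at most 62.5 mm and 10.7 degrees, less where a joint would pass 70% of its speed; a pose out of reach is approached as far as the arm can. A call with a gripper value outside its range is refused whole. The fingers move at their own pace and stop on an object; FORCE is the grip in N (left out, the last holds). Time passes only in rows, so rows that repeat a pose let the fingers close. It gives the time, the measured TCP pose, the force and the opening at its end, in the units of the state.
- manip.get_obs(): the state, without advancing time (a new reading comes with each control period).
- camera(name): name is "scene" or "side" or "wrist"; returns (picture, depth): 400x640x3 uint8, red, green, blue; 400x640 float32, m along the optical axis (not along the pixel's ray), 0 where there is no reading.
- get_calibration(name): a dict with "vfov" (degrees; the focal length in pixels is half the picture's height over the tangent of half this angle, whatever the lens; pixels are square), "cx", "cy" (the principal point, pixels), "position" and "rotation" of the camera in the world. Camera axes: x right, y down, z forward; pixel columns grow to the right and rows downward; lengths in m; the calibration is good to about 2 mm. A picture is of the moment at which its call begins: read the wrist's pose just before it. get_calibration takes no time and is no camera call; for the wrist camera it gives the pose at the moment of the call.
- hand_in(): hands the job in, once; it reports no verdict.
The state is a dict: "clock": time; "joint_pos": joint angles; "joint_velocities": joint speeds; "tau": joint torques, N m; "position": TCP position; "ee_rot": TCP orientation; "ft_force": force on the tool from outside, world axes, zero at the start; "torque": the same for the moment, N m; "grip_width": opening from 0.0 (shut) to 1.0 (fully open).
Only numpy, scipy, OpenCV 4.12 (cv2) and the standard library are available. Lean on these libraries where they do the work, as an engineer would, in place of code of your own. Each camera call takes 0.05 s, during which the arm holds its last target.

## Task

On the shop's display table three ornaments have been put on each other's felt-topped stands. Put each one upright in the middle of its own stand: the brass candlestick on the blue felt, the white vase on the yellow felt and the red clock on the green felt; the empty grey stand is spare and may be used on the way. Set them down gently, without dropping or tipping them, and leave the radio, the cassettes and the glass bowl where they are.

Things in the scene. Friction and masses are not known exactly. Their poses are not given: they have to be found in the camera images.
- candlestick_center (a point): Brass candlestick, 130 mm high, 0.25 to 0.5 kg: round foot 76 mm across at the bottom (18 mm high), thin stem 18 mm across above it with a bead 30 mm across 45 to 61 mm above the underside, and a plain cylindrical candle cup 31 mm across from 102 mm to the top at 130 mm. The point lies on its axis, half-way up (65 mm above its underside); z up its axis. Round: its yaw means nothing.
- vase_center (a point): White ceramic bud vase with a blue band and a blue lip, 120 mm high, 0.2 to 0.4 kg: foot 60 mm across, belly 66 mm across at 45 mm above its underside, straight neck 34 mm across from 88 to 112 mm above the underside, lip 40 mm across from 112 to 120 mm. The point lies on its axis, half-way up (60 mm above its underside); z up its axis. Round: its yaw means nothing.
- clock_center (a point): Red box-shaped desk clock with a round white dial, upright, 88 mm high, 40 mm thick along its own x, 74 mm wide along its own y, 0.2 to 0.4 kg; the dial looks along its -x. The point is its centre, half-way up (44 mm above its underside); z up. It is gripped across the 40 mm thickness.
- stand_blue: Fixed display stand: dark wooden block 140 x 140 mm, 18 mm high, its top covered by a flat square of blue felt (122 mm). Origin: centre of its underside, so the felt's surface lies 18 mm above it; x and y run along its edges, z up. Cannot move. The candlestick's place.
- stand_green: Fixed display stand: dark wooden block 140 x 140 mm, 18 mm high, its top covered by a flat square of green felt (122 mm). Origin: centre of its underside, so the felt's surface lies 18 mm above it; x and y run along its edges, z up. Cannot move. The clock's place.
- stand_yellow: Fixed display stand: dark wooden block 140 x 140 mm, 18 mm high, its top covered by a flat square of yellow felt (122 mm). Origin: centre of its underside, so the felt's surface lies 18 mm above it; x and y run along its edges, z up. Cannot move. The vase's place.
- stand_grey: Fixed display stand: dark wooden block 140 x 140 mm, 18 mm high, its top covered by a flat square of grey felt (122 mm). Origin: centre of its underside, so the felt's surface lies 18 mm above it; x and y run along its edges, z up. Cannot move. The spare stand: nobody's place, empty at the start, free to be used on the way.
- radio: Bystander: small black radio with a grey top and a silver grille, 45 x 110 x 70 mm high (x, y, z), loose on the table. Origin: centre of its underside.
- cassettes: Bystander: pile of cassette cases, 110 x 72 x 66 mm high, loose on the table (one body). Origin: centre of its underside.
- bowl: Bystander: open green glass bowl, 110 mm across, 50 mm high, loose on the table. Origin: centre of its underside.
Not all that is in view belongs to the job. Of the things shaped like the part that bears candlestick_center, the brass one is meant. What is shaped like the part that bears clock_center but pink is not meant.

How it is judged:
At the end, for the whole second after the job is handed in: Candlestick on the blue felt, vase on yellow, clock on green: each centre within 15 mm of its stand's centre horizontally, underside within 6 mm of the felt, leaning less than 0.1 rad, released and at rest. Any yaw (horizontal distance between candlestick_center and stand_blue below 0.015 m and z of candlestick_center in the frame of stand_blue between 0.077 and 0.089 m and angle between each of candlestick_center, vase_center, clock_center's own z axis and vertical below 0.1 rad and linear speed of each of candlestick, vase, clock below 0.02 m/s and angular speed of each of candlestick, vase, clock below 0.2 rad/s and contact force between the fingers and candlestick below 0.1 N and horizontal distance between vase_center and stand_yellow below 0.015 m and z of vase_center in the frame of stand_yellow between 0.072 and 0.084 m and contact force between the fingers and vase below 0.1 N and horizontal distance between clock_center and stand_green below 0.015 m and z of clock_center in the frame of stand_green between 0.056 and 0.068 m and contact force between the fingers and clock below 0.1 N); the robot touches nothing.
It fails at once if an ornament tipped over (leaning more than 40 degrees) (angle between any of candlestick_center, vase_center, clock_center's own z axis and vertical above 0.7 rad).
It fails at once if an ornament dropped (faster than 0.6 m/s with no finger on it, a fall of about 20 mm) ((linear speed of candlestick above 0.6 m/s and contact force between the fingers and candlestick below 0.01 N) or (linear speed of vase above 0.6 m/s and contact force between the fingers and vase below 0.01 N) or (linear speed of clock above 0.6 m/s and contact force between the fingers and clock below 0.01 N)).
It fails at once if the radio pushed more than 20 mm from its place (distance of radio from where it was at the start of the episode above 0.02 m).
It fails at once if the cassettes pushed more than 20 mm from its place (distance of cassettes from where it was at the start of the episode above 0.02 m).
It fails at once if the bowl pushed more than 20 mm from its place (distance of bowl from where it was at the start of the episode above 0.02 m).
It also fails if it takes over 112 s, if anything falls off the work surface, if the arm or the gripper's body presses on something with over 40 N, if the wrist force passes 120 N, or if a joint passes its speed limit or range.

## Working session

There is one attempt and no reset: what is moved stays moved. The work goes in short steps, Python scripts to look and compute and a shell command to move; the robot and the scene stay as the last step left them, time stands still between calls to the robot, and variables do not carry over. Pictures are saved under pics/ and viewed, and the job is handed in when it is done.

```bash
ls; mkdir -p pics; python3 - <<'E'
from workcell import manip,camera,get_calibration
import cv2,numpy as np
print(manip.get_obs(), manip.grip_point_offset)
for n in ["scene","side","wrist"]:
    c=get_calibration(n);print(n,c)
    p,d=camera(n);cv2.imwrite(f"pics/{n}0.png",p[:,:,::-1]);np.savez(f"{n}0.npz",p=p,d=d,**c)
E
```

```text
pics
{'clock': 0.0, 'joint_pos': array([ 1.10738534,  0.33291316, -0.06470191,  1.46096639,  0.0216202 ,
        1.3498593 , -0.08851321]), 'joint_velocities': array([ 2.04566409e-03, -7.32810837e-04,  9.83932097e-04, -2.36154287e-05,
        6.77485380e-05,  1.36005286e-03,  3.82201698e-04]), 'tau': array([-2.68947595e-03, -6.25455809e+01,  4.74315241e-02, -3.91606414e+01,
        1.59087055e-02,  1.00617937e-02, -1.62662045e-04]), 'position': array([ 0.26648399, -0.56488781,  0.2051782 ]), 'ee_rot': array([ 9.75807030e-01,  2.18632372e-01, -1.99571481e-04, -6.96964728e-04]), 'ft_force': array([-0.10348928, -0.00410335, -0.14032599]), 'torque': array([ 0.00063376, -0.0081082 , -0.00231152]), 'grip_width': 0.9990446812733905} -0.0187
scene {'vfov': 50.19047166390664, 'cx': 321.419437629033, 'cy': 195.469336641143, 'position': array([1.35100549, 0.28898976, 0.69685332]), 'rotation': array([ 0.55149539,  0.69196046, -0.3649    , -0.28964035])}
side {'vfov': 44.78807135306657, 'cx': 320.3153576121107, 'cy': 201.37044859255826, 'position': array([0.4513211 , 0.85128547, 1.03977119]), 'rotation': array([-0.03449315,  0.94340507, -0.3298202 ,  0.00396648])}
wrist {'vfov': 64.55021850168652, 'cx': 316.571749323015, 'cy': 195.993702950592, 'position': array([ 0.33810785, -0.53180578,  0.37248416]), 'rotation': array([ 0.83455481, -0.52837418, -0.08442445,  0.13119264])}
```

View pics/scene0.png

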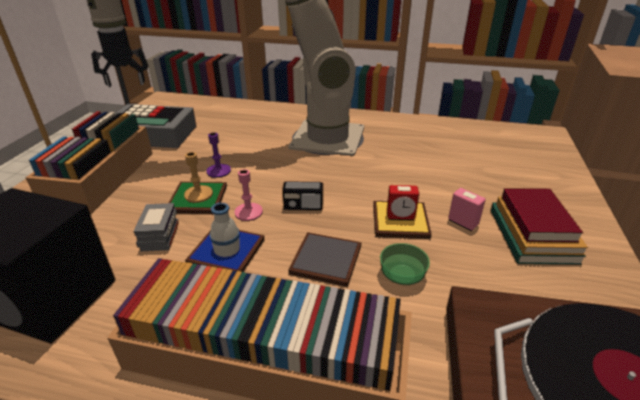

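View pics/side0.png

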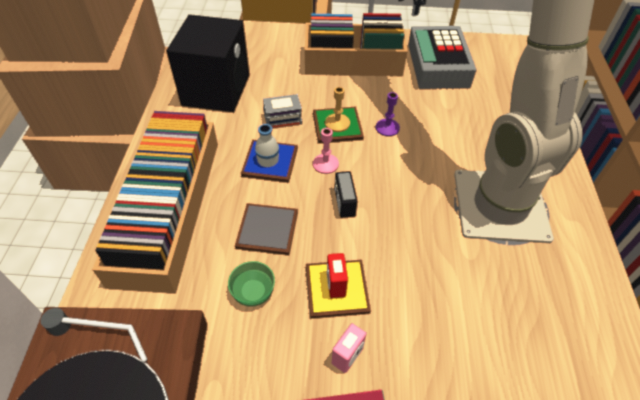

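View pics/wrist0.png

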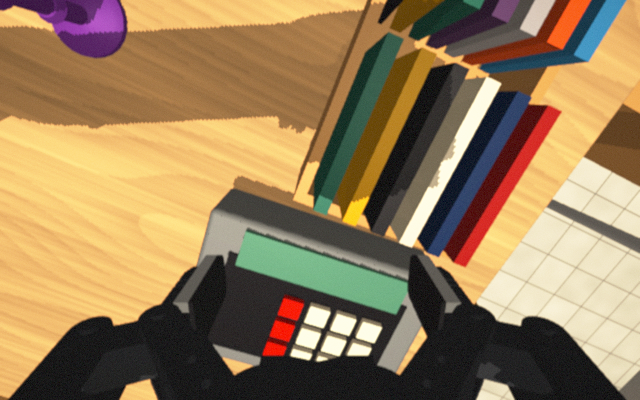

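```bash
cat > h.py <<'E'
import numpy as np,cv2
from scipy.spatial.transform import Rotation as R
def ray(c,u,v):
    f=200/np.tan(np.radians(float(c['vfov']))/2)
    d=np.stack([(np.asarray(u,float)-c['cx'])/f,(np.asarray(v,float)-c['cy'])/f,np.ones(np.shape(u))],-1)
    return R.from_quat(c['rotation']).apply(d.reshape(-1,3))
def plane(c,u,v,z):
    r=ray(c,u,v);p=np.asarray(c['position']);return p+r*((z-p[2])/r[:,2])[:,None]
def depthpts(c,u,v,d):
    return np.asarray(c['position'])+ray(c,u,v)*np.asarray(d)[:,None]
def proj(c,P):
    f=200/np.tan(np.radians(float(c['vfov']))/2)
    q=R.from_quat(c['rotation']).inv().apply(np.atleast_2d(P)-c['position'])
    return np.c_[q[:,0]/q[:,2]*f+c['cx'],q[:,1]/q[:,2]*f+c['cy']]
def hsv(p): return cv2.cvtColor(p,cv2.COLOR_RGB2HSV)
def comps(m,amin=60):
    n,l,s,c=cv2.connectedComponentsWithStats(m.astype(np.uint8),connectivity=8)
    return [(l==i,s[i],c[i]) for i in range(1,n) if s[i,4]>=amin]
def felt(c,m,z=.018):
    v,u=np.nonzero(m);P=plane(c,u,v,z)[:,:2]
    return cv2.minAreaRect((P*1000).astype(np.float32))
E
python3 - <<'E'
from h import *
for n in ["scene","side"]:
    c=dict(np.load(n+"0.npz"));H=hsv(c['p']).astype(int);h,s,v=H[...,0],H[...,1],H[...,2]
    for name,m in dict(blue=(abs(h-115)<12)&(s>150)&(v>60),green=(abs(h-65)<15)&(s>150)&(v>40),yellow=(abs(h-27)<5)&(s>200)&(v>120),red=((h<5)|(h>175))&(s>180)&(v>90),pink=(h>160)&(h<178)&(s>60)&(v>120)).items():
        for mm,st,ce in comps(m,150):
            vv,uu=np.nonzero(mm);P=depthpts(c,uu,vv,c['d'][mm]);
            print(n,name,st,ce.round(),'rect',np.round(felt(c,mm)[0]),np.round(felt(c,mm)[1]),round(felt(c,mm)[2]),'med depth pt',np.median(P,0).round(3),'zmax',P[:,2].max().round(3))
E
```

```text
scene blue [191 233  67  36 907] [226. 252.] rect [ 648. -109.] [119. 119.] 85 med depth pt [ 0.676 -0.086  0.019] zmax 0.697
scene green [173 184  48  23 392] [195. 196.] rect [ 461. -279.] [111. 115.] 12 med depth pt [ 0.482 -0.277  0.019] zmax 0.697
scene red [389 186  30  10 178] [403. 191.] rect [311. 288.] [46. 84.] 13 med depth pt [0.451 0.288 0.106] zmax 0.697
scene red [ 505  189   76   43 1642] [541. 211.] rect [319. 652.] [190. 127.] 12 med depth pt [0.428 0.619 0.083] zmax 0.697
scene red [119 260  51  59 537] [143. 290.] rect [ 807. -224.] [168.  21.] 0 med depth pt [ 0.911 -0.135  0.135] zmax 0.697
scene red [301 287  23  67 208] [312. 321.] rect [807. 145.] [167.   7.] 0 med depth pt [0.911 0.17  0.136] zmax 0.139
scene red [ 594  350   46   50 1435] [618. 373.] rect [804. 692.] [ 69. 109.] 71 med depth pt [0.871 0.646 0.1  ] zmax 0.697
scene pink [454 189  30  17 175] [469. 198.] rect [303. 470.] [79. 44.] 58 med depth pt [0.417 0.451 0.088] zmax 0.697
scene pink [236 204  26  16 308] [248. 212.] rect [ 503. -107.] [67. 69.] 13 med depth pt [ 0.501 -0.106  0.014] zmax
[... 156 characters left out ...]
27 253] [350. 124.] rect [ 440. -282.] [ 78. 115.] 11 med depth pt [ 0.417 -0.266  0.018] zmax 0.025
side red [153 114  51   7 171] [179. 116.] rect [ 953. -263.] [ 18. 159.] 89 med depth pt [ 0.895 -0.136  0.134] zmax 0.14
side red [328 254  19  43 519] [337. 277.] rect [435. 259.] [ 42. 115.] 5 med depth pt [0.436 0.32  0.103] zmax 1.04
side pink [314 131  24  42 504] [326. 157.] rect [ 489. -152.] [ 66. 168.] 4 med depth pt [ 0.486 -0.105  0.016] zmax 1.04
side pink [333 324  33  48 629] [346. 349.] rect [406. 436.] [102.  47.] 64 med depth pt [0.412 0.473 0.086] zmax 1.04
side pink [315 391  68   9 332] [358. 396.] rect [399. 539.] [137.  16.] 4 med depth pt [0.378 0.56  0.081] zmax 1.04
```

```bash
python3 - <<'E'
from h import *
A=[];C=[]
for n in ["scene","side"]:
    c=dict(np.load(n+"0.npz"));v,u=np.nonzero((c['d']>0.1)&(c['d']<1.6));P=depthpts(c,u,v,c['d'][v,u])
    A.append(P);C.append(hsv(c['p'])[v,u])
    print(n,'table z',np.percentile(P[(abs(P[:,2])<.01),2],[10,50,90]))
P=np.vstack(A);C=np.vstack(C).astype(int)
np.savez('cloud0.npz',P=P,C=C)
k=(P[:,0]>.25)&(P[:,0]<.85)&(abs(P[:,1])<.6)&(P[:,2]<.3)
# top-view height and colour map, 2 px/4mm
im=np.zeros((600,600,3),np.uint8)
o=np.argsort(P[k][:,2]);Q=P[k][o];col=cv2.cvtColor(C[k][o].astype(np.uint8)[None],cv2.COLOR_HSV2BGR)[0]
for q,cc in zip(Q,col):
    x=int((q[1]+.6)*500);y=int((.85-q[0])*1000)
    im[y-1:y+2,x-1:x+1]=cc
cv2.imwrite('pics/top0.png',im)
def hullrect(m,zl):
    k=m&(P[:,2]>zl-.006)&(P[:,2]<zl+.006);return cv2.minAreaRect((P[k][:,:2]*1000).astype(np.float32)),k.sum()
for nm,(x,y) in dict(blue=(.65,-.11),green=(.46,-.28),yellow=(.44,.28),grey=(.65,.13)).items():
    m=(np.hypot(P[:,0]-x,P[:,1]-y)<.115)
    print(nm,hullrect(m,.018))
for nm,(x,y) in dict(vase=(.65,-.11),candle=(.46,-.28),clock=(.44,.28)).items():
    m=(np.hypot(P[:,0]-x,P[:,1]-y)<.07)
    for z0 in np.arange(.02,.16,.012):
        k=m&(P[:,2]>z0)&(P[:,2]<z0+.012)
        if k.sum()>3: print(nm,z0.round(3),k.sum(),P[k].min(0).round(3)[:2],P[k].max(0).round(3)[:2])
E
```

```text
scene table z [-0.00080817  0.00100817  0.00310587]
side table z [-0.00301794 -0.0003465   0.00249662]
blue (((648.5951538085938, -107.42583465576172), (148.81988525390625, 141.95962524414062), 86.16911315917969), np.int64(2778))
green (((480.17083740234375, -274.02984619140625), (185.56675720214844, 146.33399963378906), 9.773476600646973), np.int64(1932))
yellow (((436.2813415527344, 291.07781982421875), (147.2308807373047, 142.91781616210938), 9.30972957611084), np.int64(3690))
grey (((623.6465454101562, 131.1197509765625), (144.6883087158203, 144.5943145751953), 86.67933654785156), np.int64(4938))
vase 0.02 339 [ 0.592 -0.171] [ 0.716 -0.041]
vase 0.032 158 [ 0.621 -0.126] [ 0.685 -0.071]
vase 0.044 149 [ 0.62  -0.128] [ 0.687 -0.07 ]
vase 0.056 238 [ 0.619 -0.131] [ 0.688 -0.069]
vase 0.068 236 [ 0.619 -0.132] [ 0.686 -0.07 ]
vase 0.08 227 [ 0.624 -0.13 ] [ 0.683 -0.073]
vase 0.092 265 [ 0.626 -0.128] [ 0.681 -0.075]
vase 0.104 119 [ 0.634 -0.119] [ 0.672 -0.084]
vase 0.116 97 [ 0.636 -0.115] [ 0.671 -0.084]
vase 0.128 302 [ 0.633 -0.124] [ 0.674 -0.083]
vase 0.14 36 [ 0.636 -0.1
[... 197 characters left out ...]
[ 0.472 -0.259]
candle 0.068 82 [ 0.447 -0.284] [ 0.476 -0.257]
candle 0.08 50 [ 0.451 -0.278] [ 0.473 -0.258]
candle 0.092 45 [ 0.452 -0.279] [ 0.471 -0.261]
candle 0.104 47 [ 0.452 -0.278] [ 0.472 -0.258]
candle 0.116 47 [ 0.447 -0.281] [ 0.479 -0.255]
candle 0.128 80 [ 0.445 -0.283] [ 0.479 -0.252]
candle 0.14 159 [ 0.445 -0.287] [ 0.478 -0.253]
clock 0.02 382 [0.371 0.224] [0.507 0.348]
clock 0.032 153 [0.413 0.254] [0.465 0.33 ]
clock 0.044 170 [0.412 0.252] [0.465 0.329]
clock 0.056 179 [0.412 0.251] [0.465 0.33 ]
clock 0.068 173 [0.412 0.253] [0.465 0.329]
clock 0.08 194 [0.413 0.251] [0.466 0.33 ]
clock 0.092 344 [0.411 0.251] [0.464 0.328]
clock 0.104 605 [0.414 0.252] [0.464 0.33 ]
```

View pics/top0.png

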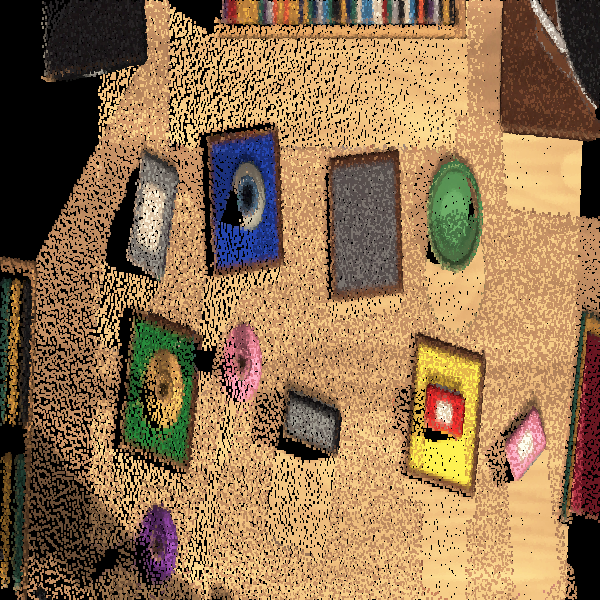

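```bash
cat > go.py <<'E'
import sys,numpy as np
from scipy.spatial.transform import Rotation as R
from workcell import manip
def go(x,y,z,psi=None):
    o=manip.get_obs();r=R.from_quat(o['ee_rot']);d=np.array([x,y,z])-o['position']
    X=r.as_matrix()[:,0];ps=np.degrees(np.arctan2(X[1],X[0]))
    t=r.inv().apply(d)/.04
    print('clk',round(o['clock'],2),'pos',o['position'].round(4),'psi',ps.round(2),'w',round(o['grip_width']*85,1),'j',o['joint_pos'].round(2),'F',o['ft_force'].round(1))
    print('xyz units',t.round(3),'turn',None if psi is None else round(-(psi-ps)/6,3),'rows>=',round(np.linalg.norm(d)/.0625,1))
if __name__=='__main__':
    a=[float(v) for v in sys.argv[1:]];a[:3]=[v/1000 for v in a[:3]];go(*a)
E
python3 go.py 462 -269 205 60
python3 - <<'E'
from h import *
z=np.load('cloud0.npz');P,C=z['P'],z['C']
k=(np.hypot(P[:,0]-.438,P[:,1]-.29)<.07)&(P[:,2]>.09);k2=k&(P[:,2]<.102)
print('clock',cv2.minAreaRect((P[k][:,:2]*1000).astype(np.float32)))
Q=P[k&(P[:,2]>.1)][:,:2];print(Q.mean(0))
for s in (1,3):
  print([np.percentile(Q@[np.cos(a),np.sin(a)],[s,100-s]).round(3) for a in np.radians([5,10,15,95,100,105])])
h,s,v=C.T
k=(np.hypot(P[:,0]-.461,P[:,1]+.279)<.1)&(abs(P[:,2]-.018)<.008)&(abs(h-65)<15)&(s>120)
print('green',cv2.minAreaRect((P[k][:,:2]*1000).astype(np.float32)))
k=(np.hypot(P[:,0]-.436,P[:,1]-.291)<.1)&(abs(P[:,2]-.018)<.008)&(abs(h-27)<6)&(s>180)
print('yel',cv2.minAreaRect((P[k][:,:2]*1000).astype(np.float32)))
for n,(x,y) in dict(bowl=(.645,.31),radio=(.43,.02),cass=(.65,-.29),purp=(.31,-.285),pink=(.503,-.107),pinkclk=(.41,.46)).items():
  k=(np.hypot(P[:,0]-x,P[:,1]-y)<.08)&(P[:,2]>.025);print(n,P[k].min(0).round(3),P[k].max(0).round(3))
E
```

```text
clk 0.15 pos [ 0.2665 -0.565   0.2054] psi 25.26 w 84.9 j [ 1.11  0.33 -0.06  1.46  0.02  1.35 -0.09] F [-0.5  0.2 -0.4]
xyz units [ 7.577 -4.607  0.015] turn -5.79 rows>= 5.7
clock ((439.4963684082031, 290.6336669921875), (46.83767318725586, 76.68597412109375), 11.663056373596191)
[0.43915133 0.29113146]
[array([0.441, 0.483]), array([0.461, 0.502]), array([0.477, 0.519]), array([0.214, 0.287]), array([0.173, 0.246]), array([0.13 , 0.203])]
[array([0.442, 0.481]), array([0.463, 0.501]), array([0.479, 0.518]), array([0.216, 0.285]), array([0.175, 0.244]), array([0.132, 0.201])]
green ((460.5830993652344, -279.7576904296875), (129.74169921875, 128.0869903564453), 8.980761528015137)
yel ((434.4619445800781, 289.8226623535156), (124.46574401855469, 125.85243225097656), 8.998385429382324)
bowl [0.577 0.256 0.025] [0.69  0.365 0.054]
radio [ 0.393 -0.032  0.025] [0.461 0.082 0.075]
cass [ 0.572 -0.345  0.025] [ 0.699 -0.24   0.072]
purp [ 0.289 -0.302  0.026] [ 0.324 -0.265  0.135]
pink [ 0.471 -0.132  0.025] [ 0.505 -0.097  0.134]
pinkclk [0.37  0.412 0.025] [0.442 0.538 0.093]
```

```bash
python3 -m pendant '[[1.5,-0.9,0,-1.6,0],[3,-1.8,0,-3.2,0],[4.5,-2.75,0,-4.8,0],[6,-3.65,0,-5.8,0],[7.4,-4.5,0,-5.8,0]]' 40; python3 -m pendant '[[0.1,-0.1,0,0,0],[0.1,-0.1,0,0,0]]'; python3 go.py 462 -269 112
python3 - <<'E'
from workcell import manip,camera,get_calibration
import cv2,numpy as np
n="wrist";c=get_calibration(n)
p,d=camera(n);cv2.imwrite(f"pics/{n}1.png",p[:,:,::-1]);np.savez(f"{n}1.npz",p=p,d=d,**c)
E
```

```text
clock: 0.78
position: [0.4396, -0.3027, 0.206]
ee_rot: [0.865, 0.501, -0.0, 0.0]
ft_force: [1.0, -0.0, -0.4]
grip_width: 0.998
clock: 1.02
position: [0.4371, -0.2991, 0.2059]
ee_rot: [0.866, 0.501, -0.0, 0.0]
ft_force: [0.3, -0.7, 0.0]
grip_width: 1.001
clk 1.02 pos [ 0.4371 -0.2991  0.2059] psi 60.08 w 85.1 j [ 0.82  0.14 -0.34  1.7   0.05  1.31 -0.05] F [ 0.3 -0.7  0. ]
xyz units [0.965 0.165 2.348] turn None rows>= 1.6
```

View pics/wrist1.png

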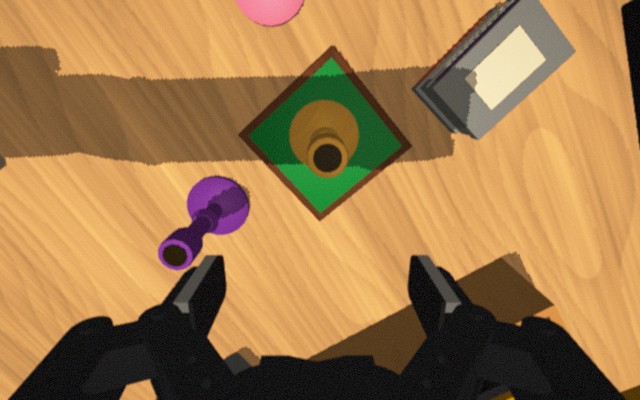

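```bash
python3 - <<'E'
from h import *
c=dict(np.load("wrist1.npz"))
print('cup top',plane(c,[327],[157],.148),'hole depth etc',c['d'][140:176:4,327])
u=[334,410,320,241];v=[47,146,218,134]
Q=plane(c,u,v,.018);print(Q,Q.mean(0))
E
```

```text
cup top [[ 0.46125389 -0.27226145  0.148     ]] hole depth etc [0.22446193 0.22455007 0.2253271  0.226541   0.2276686  0.22950059
 0.22853483 0.2281234  0.23217341]
[[ 0.51423738 -0.20048478  0.018     ]
 [ 0.53916903 -0.33154904  0.018     ]
 [ 0.4086985  -0.35673659  0.018     ]
 [ 0.38232371 -0.22615274  0.018     ]] [ 0.46110716 -0.27873079  0.018     ]
```

```bash
python3 go.py 461.5 -270.5 112.5;  python3 -m pendant '[[0.93,0.17,0,0,0],[0.93,0.17,0,0,0],[0.93,0.17,1.1,0,0],[0.93,0.17,2.0,0,0],[0.93,0.17,2.33,0,0]]'; python3 -m pendant '[[0,0,0,0,0],[0,0,0,0,0]]';python3 go.py 461.5 -270.5 112.5
```

```text
clk 1.07 pos [ 0.4366 -0.3001  0.2059] psi 59.98 w 84.8 j [ 0.82  0.14 -0.34  1.7   0.05  1.31 -0.05] F [ 0.1 -0.4  0.4]
xyz units [0.953 0.169 2.334] turn None rows>= 1.6
clock: 1.7
position: [0.4599, -0.2713, 0.1108]
ee_rot: [0.866, 0.499, -0.001, -0.001]
ft_force: [0.2, 0.3, 0.5]
grip_width: 1.0
clock: 1.95
position: [0.4625, -0.271, 0.1143]
ee_rot: [0.866, 0.5, 0.0, 0.001]
ft_force: [1.0, -0.3, -0.1]
grip_width: 1.001
clk 1.95 pos [ 0.4625 -0.271   0.1143] psi 60.02 w 85.1 j [ 0.77  0.23 -0.37  1.8   0.09  1.13 -0.15] F [ 1.  -0.3 -0.1]
xyz units [-0.002 -0.029  0.046] turn None rows>= 0.0
```

```bash
python3 -m pendant '[[0,0,0,0,0.4],[0,0,0,0,0.5],[0,0,0,0,0.6],[0,0,0,0,0.7],[0,0,0,0,0.9]]' 40;python3 -m pendant '[[0,0,0,0,1],[0,0,0,0,1],[0,0,0,0,1],[0,0,0,0,1]]'; python3 -m pendant '[[0,0,-0.1,0,1],[0,0,-0.25,0,1],[0,0,-0.5,0,1],[0,0,-0.5,0,1]]'
python3 - <<'E'
from workcell import manip,camera,get_calibration
import cv2,numpy as np
n="side";p,d=camera(n);cv2.imwrite(f"pics/{n}2.png",p[:,:,::-1])
E
```

```text
clock: 2.58
position: [0.4622, -0.2704, 0.1132]
ee_rot: [0.866, 0.5, 0.0, 0.0]
ft_force: [1.8, -0.6, 4.2]
grip_width: 0.337
clock: 3.08
position: [0.4623, -0.2704, 0.1132]
ee_rot: [0.866, 0.5, 0.0, 0.0]
ft_force: [1.4, -0.3, 5.4]
grip_width: 0.335
clock: 3.58
position: [0.4623, -0.2704, 0.1338]
ee_rot: [0.866, 0.5, 0.0, 0.001]
ft_force: [0.3, -0.5, -3.8]
grip_width: 0.338
```

View pics/side2.png

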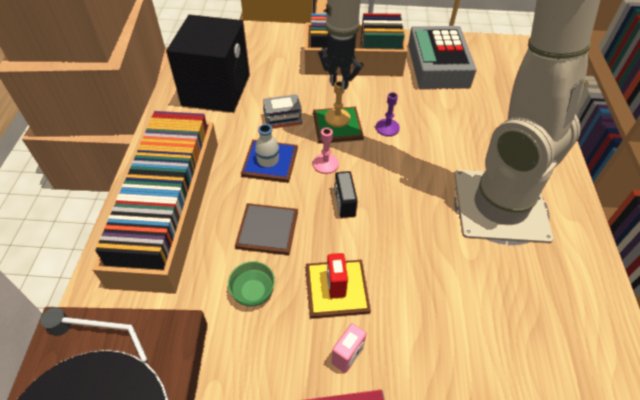

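```bash
python3 -m pendant '[[0,0,-0.8,0,1],[0,0,-1.8,0,1],[0,0,-2.8,0,1],[0,0,-3.2,0,1],[0,0,-3.2,0,1]]'; python3 go.py 624 131 262
```

```text
clock: 4.25
position: [0.4621, -0.2703, 0.2607]
ee_rot: [0.866, 0.5, 0.0, 0.0]
ft_force: [-0.2, 0.3, -4.0]
grip_width: 0.338
clk 4.25 pos [ 0.4621 -0.2703  0.2607] psi 60.06 w 28.7 j [ 0.78  0.13 -0.37  1.6   0.05  1.42 -0.12] F [-0.2  0.3 -4. ]
xyz units [10.713 -1.499 -0.033] turn None rows>= 6.9
```

```bash
python3 -m pendant '[[0.4,-0.05,0,0,1],[1.2,-0.15,0,0,1],[2.2,-0.3,0,0,1],[3.2,-0.45,0,0,1],[4.2,-0.6,0,0,1]]';python3 -m pendant '[[1.0,-0.15,0,0,1],[2.0,-0.3,0,0,1],[3.0,-0.45,0,0,1],[4.0,-0.6,0,0,1],[5.0,-0.7,0,0,1]]';python3 go.py 624 131 262
```

```text
clock: 4.88
position: [0.5248, -0.1099, 0.2591]
ee_rot: [0.866, 0.501, -0.001, -0.001]
ft_force: [0.2, -0.4, -4.9]
grip_width: 0.339
clock: 5.5
position: [0.5999, 0.0773, 0.2591]
ee_rot: [0.865, 0.501, -0.001, -0.001]
ft_force: [0.7, 0.4, -4.5]
grip_width: 0.34
clk 5.5 pos [0.5999 0.0773 0.2591] psi 60.12 w 28.9 j [ 0.28  0.33 -0.62  1.41  0.19  1.47 -0.86] F [ 0.7  0.4 -4.5]
xyz units [ 1.464 -0.147 -0.075] turn None rows>= 0.9
```

```bash
python3 -m pendant '[[0.8,-0.1,0,0,1],[1.3,-0.15,0,0,1],[1.45,-0.17,0,0,1],[1.45,-0.17,0,0,1],[1.45,-0.17,0,0,1]]';python3 go.py 624 131 114.5
python3 - <<'E'
from workcell import manip,camera,get_calibration
import cv2,numpy as np
for n in ("wrist","side"):
  c=get_calibration(n);p,d=camera(n);cv2.imwrite(f"pics/{n}3.png",p[:,:,::-1]);np.savez(f"{n}3.npz",p=p,d=d,**c)
E
```

```text
clock: 6.12
position: [0.6236, 0.1268, 0.2609]
ee_rot: [0.866, 0.5, -0.0, 0.0]
ft_force: [-0.9, -0.0, -3.8]
grip_width: 0.335
clk 6.12 pos [0.6236 0.1268 0.2609] psi 59.95 w 28.5 j [ 0.18  0.4  -0.63  1.31  0.23  1.5  -0.95] F [-0.9 -0.  -3.8]
xyz units [ 0.099 -0.045  3.659] turn None rows>= 2.3
```

View pics/wrist3.png

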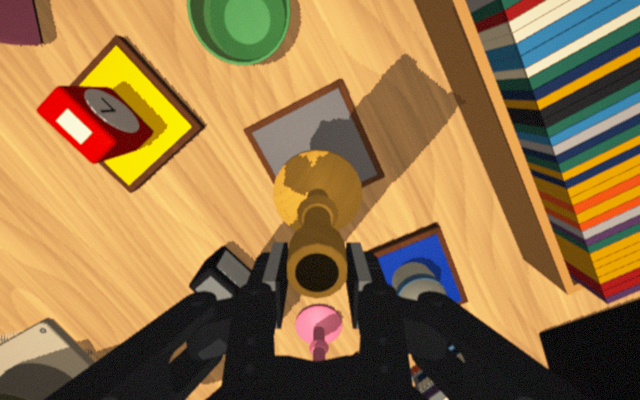

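View pics/side3.png

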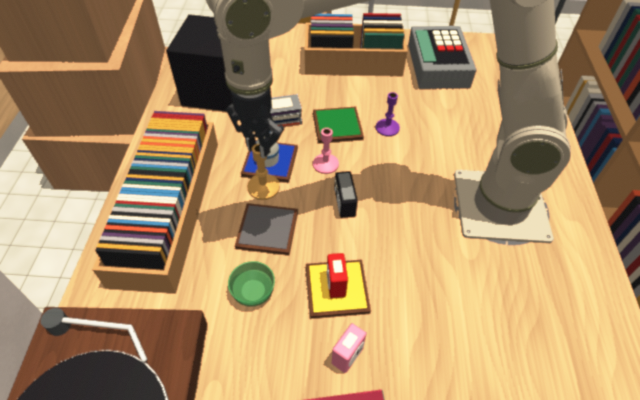

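```bash
python3 -m pendant '[[0.1,-0.04,0.7,0,1],[0.1,-0.04,1.6,0,1],[0.1,-0.04,2.4,0,1],[0.1,-0.04,3.0,0,1],[0.1,-0.04,3.3,0,1]]';python3 go.py 624 131 114
python3 - <<'E'
from h import *
c=dict(np.load("side3.npz"));H=hsv(c['p']).astype(int);h,s,v=H[...,0],H[...,1],H[...,2]
for mm,st,ce in comps((abs(h-65)<15)&(s>150)&(v>40),250):
    print(st,felt(c,mm))
E
```

```text
clock: 6.85
position: [0.6237, 0.1317, 0.1276]
ee_rot: [0.866, 0.5, -0.001, -0.0]
ft_force: [0.1, -0.8, -4.6]
grip_width: 0.338
clk 6.85 pos [0.6237 0.1317 0.1276] psi 60.01 w 28.7 j [ 0.17  0.48 -0.61  1.5   0.28  1.25 -0.99] F [ 0.1 -0.8 -4.6]
xyz units [-0.009  0.016  0.341] turn None rows>= 0.2
[317 109  43  27 831] ((459.0706481933594, -278.54730224609375), (116.08391571044922, 115.19174194335938), 11.619180679321289)
```

```bash
python3 -m pendant '[[0,0,0.2,0,1],[0,0,0.3,0,1],[0,0,0.35,0,1],[0,0,0.36,0,1],[0,0,0.36,0,1]]'
```

```text
clock: 7.48
position: [0.6243, 0.1326, 0.1147]
ee_rot: [0.866, 0.5, 0.0, 0.0]
ft_force: [-0.2, -0.1, -3.4]
grip_width: 0.341
```

```bash
python3 -m pendant '[[0,0,0.04,0,1],[0,0,0.06,0,1],[0,0,0.08,0,1],[0,0,0.08,0,1]]'
```

```text
clock: 7.98
position: [0.6251, 0.1325, 0.1132]
ee_rot: [0.866, 0.5, 0.001, 0.001]
ft_force: [-2.5, -2.0, 10.3]
grip_width: 0.336
```

```bash
python3 -m pendant '[[0,0,-0.03,0,1],[0,0,-0.03,0,0.6],[0,0,-0.03,0,0.5],[0,0,-0.03,0,0.3],[0,0,-0.03,0,0]]'; python3 -m pendant '[[0,0,0,0,0],[0,0,0,0,0],[0,0,0,0,0]]';python3 -m pendant '[[0,0,-0.5,0,0],[0,0,-1.3,0,0],[0,0,-2.3,0,0],[0,0,-3,0,0],[0,0,-3,0,0]]';python3 go.py 439 290.7 220 101
python3 - <<'E'
from workcell import manip,camera,get_calibration
import cv2,numpy as np
for n in ("wrist",):
  c=get_calibration(n);p,d=camera(n);cv2.imwrite(f"pics/{n}4.png",p[:,:,::-1]);np.savez(f"{n}4.npz",p=p,d=d,**c)
E
```

```text
clock: 8.6
position: [0.6241, 0.1326, 0.1123]
ee_rot: [0.866, 0.5, -0.0, -0.0]
ft_force: [0.2, -0.2, -0.6]
grip_width: 0.888
clock: 8.98
position: [0.6242, 0.1325, 0.1124]
ee_rot: [0.866, 0.5, 0.0, 0.0]
ft_force: [0.5, 0.1, 0.2]
grip_width: 1.003
clock: 9.6
position: [0.6253, 0.1333, 0.2365]
ee_rot: [0.866, 0.5, 0.003, 0.001]
ft_force: [0.4, 0.5, 0.1]
grip_width: 1.003
clk 9.6 pos [0.6253 0.1333 0.2365] psi 60.06 w 85.3 j [ 0.17  0.41 -0.63  1.35  0.24  1.45 -0.96] F [0.4 0.5 0.1]
xyz units [ 1.084 -6.002  0.392] turn -6.823 rows>= 3.9
```

View pics/wrist4.png

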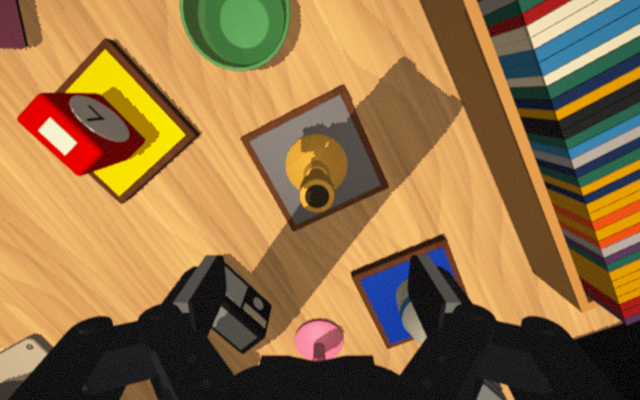

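```bash
python3 -m pendant '[[0.3,-1.4,0,-1.7,0],[0.55,-2.8,0,-3.4,0],[0.8,-4.2,0,-5.1,0],[1.0,-5.4,0,-6.8,0],[1.08,-6,0,-6.8,0]]'; python3 -m pendant '[[0,0,0,0,0],[0,0,0,0,0]]'; python3 go.py 439 290.7 57 101
python3 - <<'E'
from workcell import manip,camera,get_calibration
import cv2,numpy as np
for n in ("wrist",):
  c=get_calibration(n);p,d=camera(n);cv2.imwrite(f"pics/{n}5.png",p[:,:,::-1]);np.savez(f"{n}5.npz",p=p,d=d,**c)
E
```

```text
clock: 10.28
position: [0.4354, 0.2913, 0.2322]
ee_rot: [0.636, 0.772, -0.0, 0.0]
ft_force: [0.8, 0.1, -1.2]
grip_width: 0.999
clock: 10.52
position: [0.439, 0.2884, 0.2321]
ee_rot: [0.639, 0.77, -0.0, 0.0]
ft_force: [1.1, 0.0, 0.2]
grip_width: 1.002
clk 10.53 pos [0.439  0.2884 0.2321] psi 100.63 w 85.2 j [ 0.11  0.19 -0.87  1.65  0.15  1.38 -0.59] F [1.1 0.  0.2]
xyz units [0.059 0.011 4.377] turn -0.062 rows>= 2.8
```

View pics/wrist5.png

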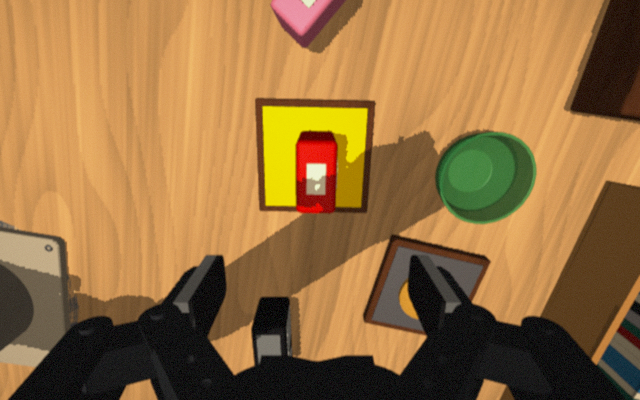

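```bash
python3 - <<'E'
from h import *
c=dict(np.load("wrist5.npz"));v,u=np.nonzero(c['d']>0.05);P=depthpts(c,u,v,c['d'][v,u])
k=(np.hypot(P[:,0]-.439,P[:,1]-.29)<.07)&(abs(P[:,2]-.106)<.004)
print(k.sum(),cv2.minAreaRect((P[k][:,:2]*1000).astype(np.float32)),P[k].mean(0))
u=[258,375,367,260];v=[99,102,212,209];Q=plane(c,u,v,.018);print(Q.mean(0))
E
python3 -m pendant '[[0.06,0.01,0.8,0,0],[0.06,0.01,1.8,0,0],[0.06,0.01,2.8,0,0],[0.06,0.01,3,0,0],[0.06,0.01,3,0,0]]'; python3 go.py 439 290.7 57 101
```

```text
2860 ((437.8969421386719, 290.3472900390625), (38.41108322143555, 72.89456176757812), 9.491290092468262) [0.43732941 0.29166714 0.10493172]
[0.43639589 0.29140853 0.018     ]
clock: 11.2
position: [0.4383, 0.292, 0.1129]
ee_rot: [0.638, 0.77, -0.0, -0.0]
ft_force: [0.1, -0.1, 0.5]
grip_width: 1.001
clk 11.2 pos [0.4383 0.292  0.1129] psi 100.78 w 85.1 j [ 0.07  0.3  -0.85  1.8   0.25  1.15 -0.67] F [ 0.1 -0.1  0.5]
xyz units [-0.036  0.011  1.397] turn -0.036 rows>= 0.9
```

```bash
python3 -m pendant '[[-0.02,0,0.6,0.15,0],[-0.02,0,1.1,0.15,0],[-0.02,0,1.4,0.15,0],[-0.02,0,1.45,0.15,0],[-0.02,0,1.45,0.15,0]]'; python3 -m pendant '[[0,0,0,0,0.3],[0,0,0,0,0.4],[0,0,0,0,0.5],[0,0,0,0,0.6],[0,0,0,0,0.8]]' 40; python3 -m pendant '[[0,0,0,0,1],[0,0,0,0,1],[0,0,0,0,1],[0,0,0,0,1]]';python3 -m pendant '[[0,0,-0.1,0,1],[0,0,-0.25,0,1],[0,0,-0.5,0,1],[0,0,-0.5,0,1]]'
```

```text
clock: 11.82
position: [0.4381, 0.2917, 0.0549]
ee_rot: [0.643, 0.766, 0.0, 0.0]
ft_force: [0.5, -0.2, 1.3]
grip_width: 1.002
clock: 12.45
position: [0.4379, 0.2916, 0.0547]
ee_rot: [0.643, 0.766, 0.0, 0.0]
ft_force: [-1.0, -1.2, 5.5]
grip_width: 0.462
clock: 12.95
position: [0.438, 0.2915, 0.0547]
ee_rot: [0.643, 0.766, 0.0, 0.0]
ft_force: [-1.1, -0.9, 6.1]
grip_width: 0.459
clock: 13.45
position: [0.4384, 0.2918, 0.0754]
ee_rot: [0.643, 0.766, 0.001, 0.0]
ft_force: [0.0, -0.2, -4.1]
grip_width: 0.457
```

```bash
python3 -m pendant '[[0,0,-0.8,0,1],[0,0,-1.8,0,1],[0,0,-2.8,0,1],[0,0,-3.5,0,1],[0,0,-3.5,0,1]]'; python3 go.py 461 -279 216
```

```text
clock: 14.08
position: [0.4387, 0.2921, 0.216]
ee_rot: [0.643, 0.766, 0.002, 0.001]
ft_force: [0.0, -0.1, -4.4]
grip_width: 0.462
clk 14.07 pos [0.4387 0.2921 0.216 ] psi 99.95 w 39.3 j [ 0.11  0.2  -0.88  1.67  0.16  1.34 -0.62] F [ 0.  -0.1 -4.4]
xyz units [-14.159  -1.916  -0.017] turn None rows>= 9.1
```

```bash
python3 -m pendant '[[-0.4,-0.05,0,0,1],[-1.2,-0.15,0,0,1],[-2.2,-0.3,0,0,1],[-3.2,-0.43,0,0,1],[-4.2,-0.57,0,0,1]]'; python3 -m pendant '[[-1,-0.13,0,0,1],[-2,-0.27,0,0,1],[-3,-0.4,0,0,1],[-4,-0.54,0,0,1],[-5,-0.68,0,0,1]]'; python3 go.py 461 -279 216
```

```text
clock: 14.7
position: [0.4437, 0.1203, 0.2127]
ee_rot: [0.643, 0.766, -0.001, -0.001]
ft_force: [0.7, -0.5, -3.6]
grip_width: 0.463
clock: 15.32
position: [0.4513, -0.081, 0.2127]
ee_rot: [0.643, 0.766, -0.001, -0.001]
ft_force: [0.9, 0.1, -3.1]
grip_width: 0.464
clk 15.32 pos [ 0.4513 -0.081   0.2127] psi 99.95 w 39.4 j [ 0.61 -0.01 -0.52  1.84 -0.01  1.31  0.26] F [ 0.9  0.1 -3.1]
xyz units [-4.916 -0.616 -0.084] turn None rows>= 3.2
```

```bash
python3 -m pendant '[[-1,-0.13,0,0,1],[-2,-0.27,0,0,1],[-3,-0.4,0,0,1],[-4,-0.54,0,0,1],[-4.7,-0.63,0,0,1]]'; python3 -m pendant '[[-0.1,0,0,0,1],[-0.1,0,0,0,1],[-0.1,0,0,0,1]]'; python3 go.py 460.5 -280 58
python3 - <<'E'
from workcell import manip,camera,get_calibration
import cv2,numpy as np
for n in ("wrist",):
  c=get_calibration(n);p,d=camera(n);cv2.imwrite(f"pics/{n}6.png",p[:,:,::-1]);np.savez(f"{n}6.npz",p=p,d=d,**c)
E
```

```text
clock: 15.95
position: [0.4587, -0.2709, 0.2122]
ee_rot: [0.644, 0.765, -0.001, -0.001]
ft_force: [0.7, 0.5, -1.8]
grip_width: 0.461
clock: 16.32
position: [0.4607, -0.2718, 0.214]
ee_rot: [0.642, 0.766, 0.0, -0.0]
ft_force: [-0.4, -0.6, -2.8]
grip_width: 0.458
clk 16.32 pos [ 0.4607 -0.2718  0.214 ] psi 100.05 w 39.0 j [ 0.77  0.15 -0.35  1.67  0.05  1.33  0.58] F [-0.4 -0.6 -2.8]
xyz units [-0.202 -0.04   3.9  ] turn None rows>= 2.5
```

View pics/wrist6.png

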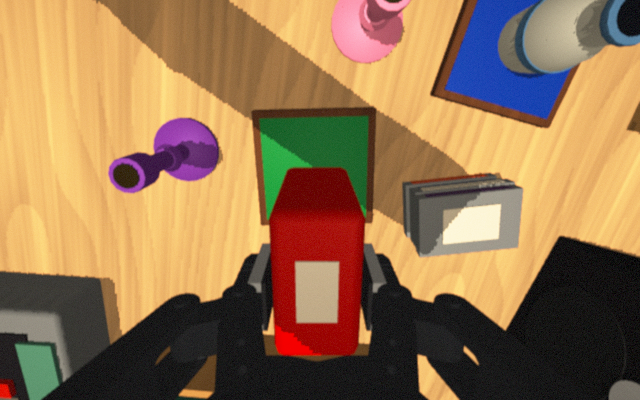

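```bash
python3 -m pendant '[[-0.2,-0.04,0.8,0,1],[-0.2,-0.04,1.8,0,1],[-0.2,-0.04,2.7,0,1],[-0.2,-0.04,3.3,0,1],[-0.2,-0.04,3.6,0,1]]';python3 -m pendant '[[0,0,0.1,0,1],[0,0,0.2,0,1],[0,0,0.25,0,1],[0,0,0.27,0,1],[0,0,0.27,0,1]]'; python3 go.py 460.5 -279 55
```

```text
clock: 17.0
position: [0.46, -0.2804, 0.0693]
ee_rot: [0.643, 0.766, -0.0, -0.001]
ft_force: [-0.0, -1.0, -3.2]
grip_width: 0.458
clock: 17.62
position: [0.4605, -0.2814, 0.0599]
ee_rot: [0.643, 0.766, 0.0, 0.0]
ft_force: [0.5, -1.0, -3.6]
grip_width: 0.458
clk 17.62 pos [ 0.4605 -0.2814  0.0599] psi 99.95 w 38.9 j [ 0.76  0.3  -0.34  1.84  0.12  1.02  0.55] F [ 0.5 -1.  -3.6]
xyz units [0.059 0.01  0.121] turn None rows>= 0.1
```

```bash
python3 -m pendant '[[0.04,0,0.04,0,1],[0.05,0,0.08,0,1],[0.05,0,0.1,0,1],[0.05,0,0.1,0,1]]';python3 -m pendant '[[0,0,0.02,0,1],[0,0,0.03,0,1],[0,0,0.04,0,1],[0,0,0.04,0,1]]'
```

```text
clock: 18.12
position: [0.46, -0.2793, 0.0555]
ee_rot: [0.643, 0.766, -0.0, -0.0]
ft_force: [0.2, -0.2, -3.1]
grip_width: 0.461
clock: 18.62
position: [0.4602, -0.2794, 0.0547]
ee_rot: [0.643, 0.766, -0.0, 0.0]
ft_force: [-3.0, 1.8, 5.6]
grip_width: 0.46
```

Touching with a few newtons: release, then rise.

```bash
python3 -m pendant '[[0,0,-0.02,0,0.5],[0,0,-0.02,0,0.4],[0,0,-0.02,0,0.2],[0,0,-0.02,0,0],[0,0,-0.02,0,0]]'; python3 -m pendant '[[0,0,0,0,0],[0,0,0,0,0]]';python3 -m pendant '[[0,0,-0.5,0,0],[0,0,-1.3,0,0],[0,0,-2.3,0,0],[0,0,-3.3,0,0],[0,0,-4,0,0]]'; python3 go.py 653.5 -100.5 215 80
python3 - <<'E'
from workcell import manip,camera,get_calibration
import cv2,numpy as np
for n in ("wrist",):
  c=get_calibration(n);p,d=camera(n);cv2.imwrite(f"pics/{n}7.png",p[:,:,::-1]);np.savez(f"{n}7.npz",p=p,d=d,**c)
E
```

```text
clock: 19.25
position: [0.4601, -0.2793, 0.0548]
ee_rot: [0.643, 0.766, -0.0, 0.0]
ft_force: [0.1, -0.4, -0.1]
grip_width: 0.999
clock: 19.5
position: [0.4601, -0.2793, 0.0548]
ee_rot: [0.643, 0.766, 0.0, 0.0]
ft_force: [0.2, 0.2, -0.8]
grip_width: 0.995
clock: 20.12
position: [0.4604, -0.2795, 0.2169]
ee_rot: [0.643, 0.766, 0.0, 0.001]
ft_force: [0.8, 0.0, -0.2]
grip_width: 1.003
clk 20.12 pos [ 0.4604 -0.2795  0.2169] psi 99.96 w 85.3 j [ 0.77  0.16 -0.35  1.66  0.05  1.33  0.59] F [ 0.8  0.  -0.2]
xyz units [3.572 5.528 0.049] turn 3.326 rows>= 4.2
```

View pics/wrist7.png

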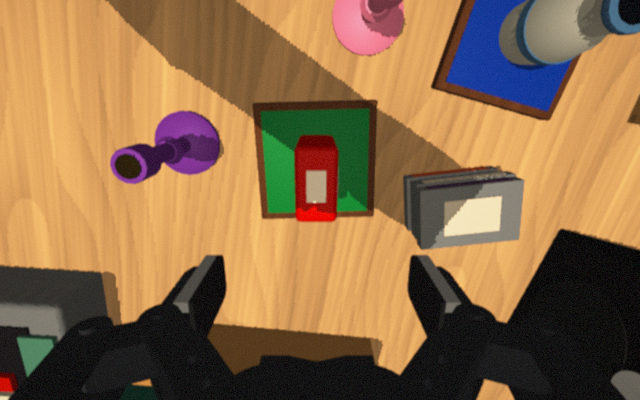

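```bash
python3 -m pendant '[[0.8,1.2,0,1,0],[1.6,2.4,0,2,0],[2.4,3.6,0,3,0],[3.1,4.8,0,3.3,0],[3.57,5.53,0,3.3,0]]';python3 -m pendant '[[0,0,0,0,0],[0,0,0,0,0]]'; python3 go.py 653.5 -100.5 97 80
python3 - <<'E'
from workcell import manip,camera,get_calibration
import cv2,numpy as np
for n in ("wrist",):
  c=get_calibration(n);p,d=camera(n);cv2.imwrite(f"pics/{n}8.png",p[:,:,::-1]);np.savez(f"{n}8.npz",p=p,d=d,**c)
E
```

```text
clock: 20.8
position: [0.6547, -0.0977, 0.2142]
ee_rot: [0.765, 0.644, 0.0, -0.0]
ft_force: [0.7, -0.8, 0.1]
grip_width: 1.002
clock: 21.05
position: [0.6529, -0.1012, 0.2145]
ee_rot: [0.765, 0.644, -0.0, 0.0]
ft_force: [-0.6, -1.8, 0.4]
grip_width: 0.999
clk 21.05 pos [ 0.6529 -0.1012  0.2145] psi 80.13 w 84.9 j [ 0.39  0.44 -0.43  1.32  0.18  1.41 -0.2 ] F [-0.6 -1.8  0.4]
xyz units [0.021 0.014 2.937] turn 0.021 rows>= 1.9
```

View pics/wrist8.png

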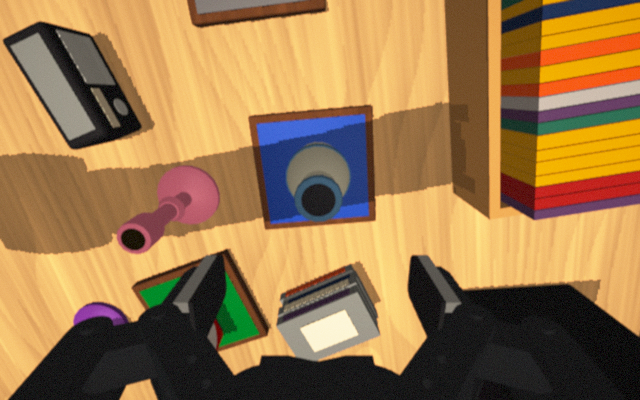

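```bash
python3 - <<'E'
from h import *
c=dict(np.load("wrist8.npz"))
print(plane(c,[318.5],[200],.138))
Q=plane(c,[249,373,376,265],[115,105,220,228],.018);print(Q.mean(0))
E
python3 -m pendant '[[0.02,0.01,0.6,0,0],[0.02,0.01,1.4,0,0],[0.02,0.01,2.2,0,0],[0.02,0.01,2.7,0,0],[0.02,0.01,2.95,0,0]]';python3 -m pendant '[[0,0,0,0,0],[0,0,0,0,0]]'; python3 go.py 653.5 -100.5 97 80
python3 - <<'E'
from workcell import manip,camera,get_calibration
import cv2,numpy as np
for n in ("wrist",):
  c=get_calibration(n);p,d=camera(n);cv2.imwrite(f"pics/{n}9.png",p[:,:,::-1]);np.savez(f"{n}9.npz",p=p,d=d,**c)
E
```

```text
[[ 0.65382847 -0.10493774  0.138     ]]
[ 0.65058236 -0.10802825  0.018     ]
clock: 21.72
position: [0.6533, -0.1005, 0.0962]
ee_rot: [0.766, 0.643, -0.0, -0.0]
ft_force: [-0.3, 0.3, -0.0]
grip_width: 0.999
clock: 21.98
position: [0.6545, -0.0998, 0.0981]
ee_rot: [0.765, 0.644, 0.001, 0.001]
ft_force: [-0.1, 0.5, 0.7]
grip_width: 0.999
clk 21.98 pos [ 0.6545 -0.0998  0.0981] psi 80.15 w 84.9 j [ 0.39  0.52 -0.42  1.47  0.22  1.2  -0.23] F [-0.1  0.5  0.7]
xyz units [-0.021 -0.022  0.028] turn 0.025 rows>= 0.0
```

View pics/wrist9.png

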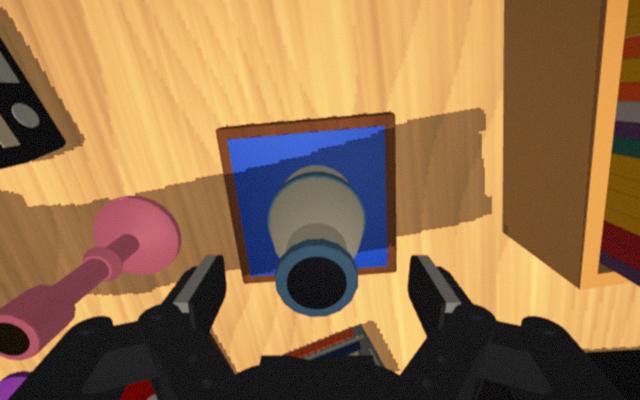

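```bash
python3 -m pendant '[[-0.05,0,0,0,0.2],[-0.05,0,0,0,0.4],[-0.05,0,0,0,0.5],[-0.05,0,0,0,0.6],[-0.05,0,0,0,0.8]]' 40; python3 -m pendant '[[0,0,0,0,1],[0,0,0,0,1],[0,0,0,0,1],[0,0,0,0,1]]';python3 -m pendant '[[0,0,-0.1,0,1],[0,0,-0.25,0,1],[0,0,-0.5,0,1],[0,0,-0.5,0,1]]'
python3 - <<'E'
from workcell import manip,camera,get_calibration
import cv2,numpy as np
for n in ("wrist","scene"):
  c=get_calibration(n);p,d=camera(n);cv2.imwrite(f"pics/{n}10.png",p[:,:,::-1]);np.savez(f"{n}10.npz",p=p,d=d,**c)
E
```

```text
clock: 22.65
position: [0.6537, -0.1017, 0.0972]
ee_rot: [0.765, 0.644, 0.0, 0.0]
ft_force: [0.8, -0.7, 2.5]
grip_width: 0.448
clock: 23.15
position: [0.6537, -0.1017, 0.0971]
ee_rot: [0.765, 0.644, 0.0, 0.0]
ft_force: [0.6, -0.6, 5.4]
grip_width: 0.452
clock: 23.65
position: [0.654, -0.1017, 0.118]
ee_rot: [0.765, 0.644, 0.001, 0.001]
ft_force: [0.9, -0.3, -3.6]
grip_width: 0.441
```

View pics/wrist10.png

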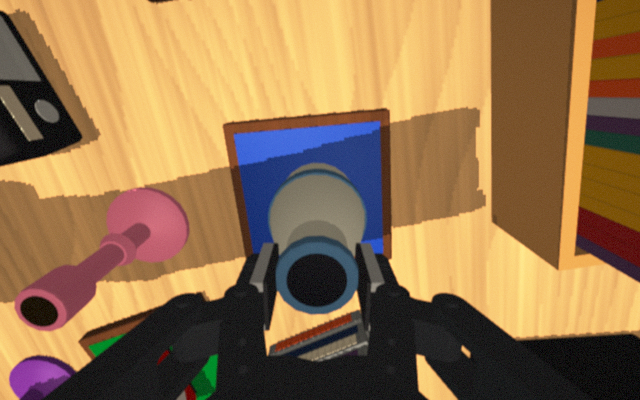

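View pics/scene10.png

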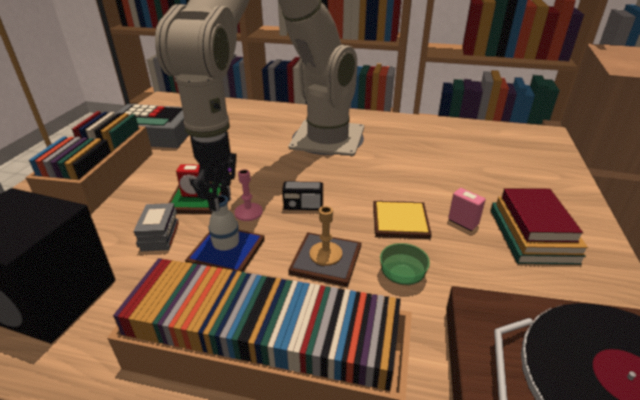

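```bash
python3 -m pendant '[[0,0,-0.7,0,1],[0,0,-1.6,0,1],[0,0,-2.5,0,1],[0,0,-3.2,0,1],[0,0,-3.5,0,1]]'; python3 go.py 436 292 257
```

```text
clock: 24.38
position: [0.6539, -0.1016, 0.2583]
ee_rot: [0.765, 0.644, 0.001, 0.001]
ft_force: [-0.3, 0.5, -4.5]
grip_width: 0.444
clk 24.38 pos [ 0.6539 -0.1016  0.2583] psi 80.16 w 37.7 j [ 0.38  0.43 -0.43  1.25  0.17  1.5  -0.2 ] F [-0.3  0.5 -4.5]
xyz units [ 8.764 -7.049  0.018] turn None rows>= 7.2
```

```bash
python3 -m pendant '[[0.3,-0.25,0,0,1],[0.8,-0.65,0,0,1],[1.5,-1.2,0,0,1],[2.2,-1.75,0,0,1],[2.9,-2.3,0,0,1]]';python3 -m pendant '[[0.7,-0.55,0,0,1],[1.4,-1.1,0,0,1],[2.1,-1.7,0,0,1],[2.8,-2.25,0,0,1],[3.5,-2.8,0,0,1]]'; python3 go.py 436 292 257
```

```text
clock: 25.0
position: [0.5806, 0.0302, 0.2549]
ee_rot: [0.765, 0.644, -0.001, -0.001]
ft_force: [-0.2, -0.1, -3.2]
grip_width: 0.443
clock: 25.62
position: [0.494, 0.1867, 0.2551]
ee_rot: [0.765, 0.644, -0.001, -0.0]
ft_force: [0.5, 0.9, -4.1]
grip_width: 0.442
clk 25.62 pos [0.494  0.1867 0.2551] psi 80.2 w 37.5 j [ 0.12  0.15 -0.63  1.61  0.09  1.42 -0.68] F [ 0.5  0.9 -4.1]
xyz units [ 2.346 -1.876 -0.048] turn None rows>= 1.9
```

```bash
python3 -m pendant '[[0.7,-0.55,0,0,1],[1.4,-1.1,0,0,1],[2.0,-1.6,0,0,1],[2.3,-1.85,0,0,1],[2.35,-1.9,0,0,1]]';python3 -m pendant '[[0,0,0,0,1],[0,0,0,0,1]]'; python3 go.py 436 292 99
python3 - <<'E'
from workcell import manip,camera,get_calibration
import cv2,numpy as np
for n in ("wrist","side"):
  c=get_calibration(n);p,d=camera(n);cv2.imwrite(f"pics/{n}11.png",p[:,:,::-1]);np.savez(f"{n}11.npz",p=p,d=d,**c)
E
```

```text
clock: 26.25
position: [0.4365, 0.2913, 0.256]
ee_rot: [0.765, 0.644, -0.001, 0.0]
ft_force: [0.1, -0.3, -4.2]
grip_width: 0.442
clock: 26.5
position: [0.4381, 0.2899, 0.2566]
ee_rot: [0.766, 0.643, -0.0, 0.0]
ft_force: [-0.2, 0.1, -4.2]
grip_width: 0.446
clk 26.5 pos [0.4381 0.2899 0.2566] psi 80.04 w 37.9 j [-0.02  0.15 -0.72  1.61  0.1   1.42 -0.92] F [-0.2  0.1 -4.2]
xyz units [ 0.045 -0.061  3.939] turn None rows>= 2.5
```

View pics/side11.png

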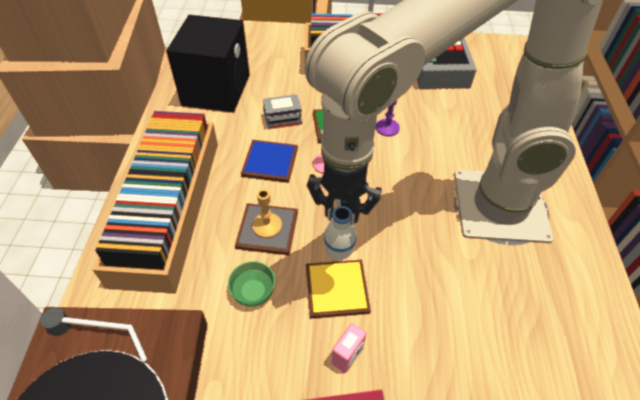

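View pics/wrist11.png

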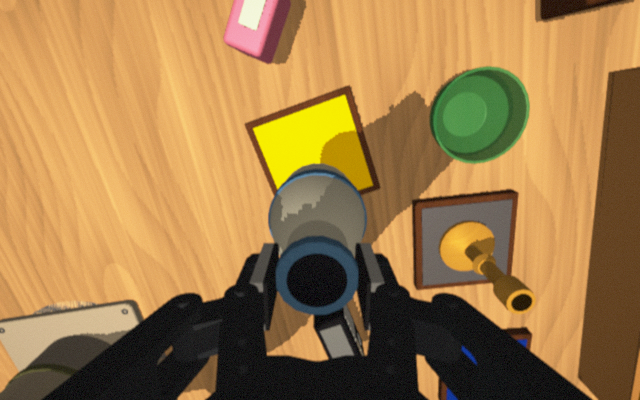

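```bash
python3 - <<'E'
from h import *
c=dict(np.load("side11.npz"));H=hsv(c['p']).astype(int);h,s,v=H[...,0],H[...,1],H[...,2]
for m in ((abs(h-27)<6)&(s>180)&(v>100),(abs(h-115)<12)&(s>150)&(v>60)):
  for mm,st,ce in comps(m,400): print(st,felt(c,mm))
E
python3 -m pendant '[[0.04,-0.05,0.7,0,1],[0.04,-0.05,1.6,0,1],[0.04,-0.05,2.5,0,1],[0.04,-0.05,3.2,0,1],[0.04,-0.05,3.6,0,1]]';python3 -m pendant '[[0,0,0.1,0,1],[0,0,0.2,0,1],[0,0,0.26,0,1],[0,0,0.28,0,1],[0,0,0.28,0,1]]'; python3 go.py 436 292 98
```

```text
[ 245  142   49   34 1220] ((648.3568725585938, -109.22001647949219), (117.89409637451172, 118.20657348632812), 85.22505950927734)
clock: 27.22
position: [0.4355, 0.2922, 0.1115]
ee_rot: [0.765, 0.644, -0.001, -0.0]
ft_force: [0.9, -0.3, -3.5]
grip_width: 0.443
clock: 27.85
position: [0.4358, 0.293, 0.1018]
ee_rot: [0.765, 0.644, 0.0, 0.0]
ft_force: [-0.2, -0.1, -3.9]
grip_width: 0.441
clk 27.85 pos [0.4358 0.293  0.1018] psi 80.16 w 37.5 j [-0.06  0.28 -0.7   1.82  0.2   1.12 -1.  ] F [-0.2 -0.1 -3.9]
xyz units [-0.024  0.009  0.096] turn None rows>= 0.1
```

```bash
python3 -m pendant '[[0,0,0.04,0,1],[0,0,0.08,0,1],[0,0,0.1,0,1],[0,0,0.1,0,1]]';python3 -m pendant '[[0,0,0.02,0,1],[0,0,0.03,0,1],[0,0,0.03,0,1]]'
```

```text
clock: 28.35
position: [0.4357, 0.2929, 0.0975]
ee_rot: [0.765, 0.644, -0.0, 0.0]
ft_force: [-0.3, 0.6, -4.0]
grip_width: 0.446
clock: 28.72
position: [0.4362, 0.2932, 0.0971]
ee_rot: [0.765, 0.644, 0.001, 0.0]
ft_force: [-0.1, -2.2, 6.2]
grip_width: 0.444
```

```bash
python3 -m pendant '[[0,0,-0.01,0,0.5],[0,0,-0.01,0,0.4],[0,0,-0.01,0,0.2],[0,0,-0.01,0,0],[0,0,-0.01,0,0]]'; python3 -m pendant '[[0,0,0,0,0],[0,0,0,0,0]]';python3 -m pendant '[[0,0,-0.5,0,0],[0,0,-1.3,0,0],[0,0,-2.3,0,0],[0,0,-3.2,0,0],[0,0,-3.2,0,0]]'; python3 go.py 624 132 220 60
python3 - <<'E'
from workcell import manip,camera,get_calibration
import cv2,numpy as np
for n in ("wrist",):
  c=get_calibration(n);p,d=camera(n);cv2.imwrite(f"pics/{n}12.png",p[:,:,::-1]);np.savez(f"{n}12.npz",p=p,d=d,**c)
E
```

```text
clock: 29.35
position: [0.4357, 0.293, 0.0968]
ee_rot: [0.765, 0.644, -0.0, 0.0]
ft_force: [-0.6, 0.2, 0.4]
grip_width: 1.002
clock: 29.6
position: [0.4357, 0.293, 0.0968]
ee_rot: [0.765, 0.644, 0.0, 0.0]
ft_force: [-0.1, -0.2, -0.7]
grip_width: 1.002
clock: 30.22
position: [0.4368, 0.294, 0.2275]
ee_rot: [0.765, 0.644, 0.002, 0.001]
ft_force: [-0.5, -1.2, -0.7]
grip_width: 0.999
clk 30.23 pos [0.4368 0.294  0.2275] psi 80.15 w 84.9 j [-0.02  0.16 -0.72  1.66  0.11  1.36 -0.93] F [-0.5 -1.2 -0.7]
xyz units [-3.19   5.303  0.2  ] turn 3.359 rows>= 4.0
```

View pics/wrist12.png

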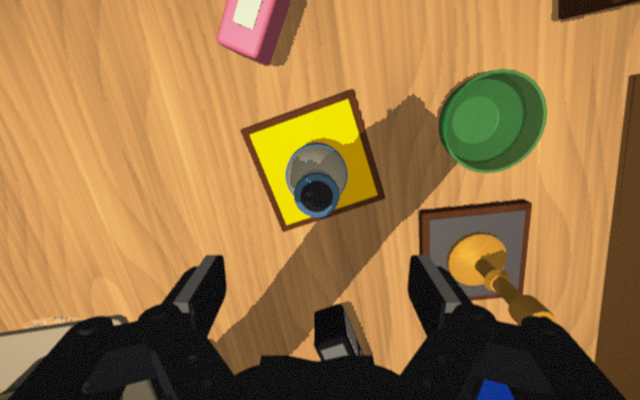

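```bash
python3 -m pendant '[[-0.7,1.15,0,0,0],[-1.4,2.3,0,0,0],[-2.1,3.5,0,0,0],[-2.8,4.7,0,0,0],[-3.19,5.3,0,0,0]]'; python3 -m pendant '[[0,0,0,0,0],[0,0,0,0,0]]'; python3 go.py 624.2 132 112.5
python3 - <<'E'
from workcell import manip,camera,get_calibration
import cv2,numpy as np
for n in ("wrist",):
  c=get_calibration(n);p,d=camera(n);cv2.imwrite(f"pics/{n}13.png",p[:,:,::-1]);np.savez(f"{n}13.npz",p=p,d=d,**c)
E
```

```text
clock: 30.9
position: [0.6241, 0.1277, 0.2225]
ee_rot: [0.766, 0.643, -0.001, -0.0]
ft_force: [-0.5, 0.8, 0.3]
grip_width: 1.001
clock: 31.15
position: [0.6218, 0.1321, 0.2239]
ee_rot: [0.765, 0.644, -0.0, -0.001]
ft_force: [-0.4, -0.2, 0.6]
grip_width: 1.001
clk 31.15 pos [0.6218 0.1321 0.2239] psi 80.23 w 85.1 j [ 0.14  0.41 -0.57  1.38  0.22  1.42 -0.6 ] F [-0.4 -0.2  0.6]
xyz units [0.008 0.064 2.784] turn None rows>= 1.8
```

View pics/wrist13.png

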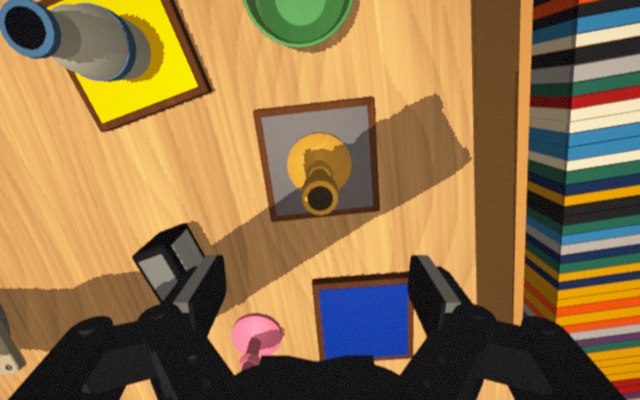

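```bash
python3 - <<'E'
from h import *
c=dict(np.load("wrist13.npz"))
print(plane(c,[320],[196],.148))
E
python3 -m pendant '[[0.01,0.05,0.7,0,0],[0.01,0.05,1.5,0,0],[0.01,0.05,2.2,0,0],[0.01,0.05,2.6,0,0],[0.01,0.05,2.78,0,0]]'; python3 -m pendant '[[0,0,0,0,0],[0,0,0,0,0]]'; python3 go.py 624.2 132 112.5
```

```text
[[0.62447717 0.13169675 0.148     ]]
clock: 31.82
position: [0.6243, 0.1316, 0.1132]
ee_rot: [0.765, 0.644, -0.0, -0.0]
ft_force: [-0.4, -0.8, 0.7]
grip_width: 0.996
clock: 32.08
position: [0.6253, 0.1313, 0.1147]
ee_rot: [0.765, 0.644, 0.001, 0.0]
ft_force: [-0.7, -1.2, 0.1]
grip_width: 1.001
clk 32.08 pos [0.6253 0.1313 0.1147] psi 80.16 w 85.1 j [ 0.14  0.48 -0.55  1.51  0.26  1.22 -0.63] F [-0.7 -1.2  0.1]
xyz units [ 0.012 -0.031  0.055] turn None rows>= 0.0
```

```bash
python3 -m pendant '[[0.01,-0.02,0.03,0,0.3],[0.01,-0.02,0.03,0,0.5],[0.01,-0.02,0.03,0,0.6],[0.01,-0.02,0.03,0,0.7],[0.01,-0.02,0.03,0,0.9]]' 40; python3 -m pendant '[[0,0,0,0,1],[0,0,0,0,1],[0,0,0,0,1],[0,0,0,0,1]]';python3 -m pendant '[[0,0,-0.1,0,1],[0,0,-0.25,0,1],[0,0,-0.5,0,1],[0,0,-0.5,0,1]]';python3 -m pendant '[[0,0,-0.6,0,1],[0,0,-1.2,0,1],[0,0,-1.8,0,1],[0,0,-2.2,0,1],[0,0,-2.2,0,1]]';python3 go.py 649.5 -108.3 222
```

```text
clock: 32.7
position: [0.6242, 0.1316, 0.1128]
ee_rot: [0.765, 0.644, 0.0, 0.0]
ft_force: [-1.7, 0.2, 3.9]
grip_width: 0.334
clock: 33.2
position: [0.6243, 0.1316, 0.1128]
ee_rot: [0.765, 0.644, 0.0, 0.0]
ft_force: [-1.3, -1.1, 4.7]
grip_width: 0.336
clock: 33.7
position: [0.6247, 0.1318, 0.1336]
ee_rot: [0.765, 0.644, 0.001, 0.0]
ft_force: [0.3, 0.2, -4.3]
grip_width: 0.337
clock: 34.33
position: [0.6246, 0.1318, 0.2213]
ee_rot: [0.765, 0.644, 0.001, 0.0]
ft_force: [0.2, -0.0, -4.5]
grip_width: 0.336
clk 34.33 pos [0.6246 0.1318 0.2213] psi 80.16 w 28.5 j [ 0.14  0.41 -0.57  1.38  0.22  1.42 -0.6 ] F [ 0.2 -0.  -4.5]
xyz units [-5.808  1.641 -0.018] turn None rows>= 3.9
```

```bash
python3 -m pendant '[[-0.4,0.1,0,0,1],[-1.1,0.3,0,0,1],[-2,0.55,0,0,1],[-2.9,0.8,0,0,1],[-3.8,1.05,0,0,1]]';python3 -m pendant '[[-0.8,0.22,0,0,1],[-1.5,0.42,0,0,1],[-1.9,0.55,0,0,1],[-2,0.58,0,0,1],[-2,0.58,0,0,1]]';python3 go.py 649.5 -108.3 114
```

```text
clock: 34.95
position: [0.6389, -0.0283, 0.2191]
ee_rot: [0.766, 0.643, -0.001, -0.0]
ft_force: [0.0, 0.4, -4.4]
grip_width: 0.337
clock: 35.58
position: [0.6486, -0.1072, 0.2202]
ee_rot: [0.765, 0.644, 0.0, -0.0]
ft_force: [0.1, 1.0, -4.3]
grip_width: 0.336
clk 35.58 pos [ 0.6486 -0.1072  0.2202] psi 80.21 w 28.6 j [ 0.43  0.44 -0.47  1.32  0.2   1.43 -0.2 ] F [ 0.1  1.  -4.3]
xyz units [-0.025  0.029  2.654] turn None rows>= 1.7
```

```bash
python3 -m pendant '[[-0.02,0.02,0.5,0,1],[-0.02,0.02,1.2,0,1],[-0.02,0.02,1.9,0,1],[-0.02,0.02,2.3,0,1],[-0.02,0.02,2.4,0,1]]';python3 -m pendant '[[0,0,0.08,0,1],[0,0,0.16,0,1],[0,0,0.2,0,1],[0,0,0.2,0,1]]';python3 go.py 649.5 -108.3 113
```

```text
clock: 36.2
position: [0.6486, -0.1085, 0.123]
ee_rot: [0.765, 0.644, -0.001, -0.001]
ft_force: [-0.6, 0.3, -3.6]
grip_width: 0.348
clock: 36.7
position: [0.6494, -0.1091, 0.1166]
ee_rot: [0.765, 0.644, 0.0, 0.0]
ft_force: [0.9, 0.2, -4.2]
grip_width: 0.34
clk 36.7 pos [ 0.6494 -0.1091  0.1166] psi 80.15 w 28.9 j [ 0.43  0.5  -0.46  1.45  0.23  1.24 -0.23] F [ 0.9  0.2 -4.2]
xyz units [ 0.02 -0.    0.09] turn None rows>= 0.1
```

```bash
python3 -m pendant '[[0,0,0.04,0,1],[0,0,0.07,0,1],[0,0,0.08,0,1],[0,0,0.08,0,1]]';python3 -m pendant '[[0,0,0.02,0,1],[0,0,0.03,0,1],[0,0,0.03,0,1]]'
```

```text
clock: 37.2
position: [0.6493, -0.1091, 0.1132]
ee_rot: [0.765, 0.644, -0.0, 0.0]
ft_force: [-0.3, 0.5, -4.8]
grip_width: 0.339
clock: 37.58
position: [0.6496, -0.1091, 0.1128]
ee_rot: [0.765, 0.644, 0.0, 0.0]
ft_force: [-2.4, 0.8, 5.1]
grip_width: 0.339
```

```bash
python3 -m pendant '[[0,0,-0.01,0,0.6],[0,0,-0.01,0,0.5],[0,0,-0.01,0,0.3],[0,0,-0.01,0,0],[0,0,-0.01,0,0]]'; python3 -m pendant '[[0,0,0,0,0],[0,0,0,0,0],[0,0,0,0,0]]';python3 -m pendant '[[0,0,-0.5,0,0],[0,0,-1.3,0,0],[0,0,-2.3,0,0],[0,0,-3.3,0,0],[0,0,-4.3,0,0]]';python3 -m pendant '[[0.5,-1,0,0,0],[1.5,-2,0,0,0],[2.5,-3,0,0,0],[3.2,-4,0,0,0],[3.2,-4.5,0,0,0]]';python3 -m pendant '[[0,0,0,0,0],[0,0,0,0,0]]'
python3 - <<'E'
from workcell import manip,camera,get_calibration
import cv2,numpy as np
from h import *
A=[];CC=[]
for n in ("wrist","scene","side"):
  c=get_calibration(n);p,d=camera(n);cv2.imwrite(f"pics/{n}14.png",p[:,:,::-1])
  if n!="wrist":
    v,u=np.nonzero((d>.1)&(d<1.6));A.append(depthpts(c,u,v,d[v,u]))
P=np.vstack(A)
for nm,(x,y),b in (('vase',(.436,.291),[.03,.07,.125,.14]),('candle',(.649,-.109),[.03,.05,.115,.15]),('clock',(.46,-.279),[.03,.06,.09,.11])):
    m=(np.hypot(P[:,0]-x,P[:,1]-y)<.06)
    for a,e in zip(b,b[1:]):
        k=m&(P[:,2]>a)&(P[:,2]<e);print(nm,a,k.sum(),np.round((P[k].min(0)+P[k].max(0))/2,3)[:2],P[k][:,2].max().round(3))
E
```

```text
clock: 38.2
position: [0.6493, -0.1091, 0.1124]
ee_rot: [0.765, 0.644, 0.0, 0.0]
ft_force: [0.5, -0.2, 0.1]
grip_width: 0.998
clock: 38.58
position: [0.6493, -0.1091, 0.1124]
ee_rot: [0.765, 0.644, -0.0, 0.0]
ft_force: [0.6, -0.1, 0.6]
grip_width: 1.002
clock: 39.2
position: [0.6493, -0.109, 0.2876]
ee_rot: [0.765, 0.644, 0.001, 0.001]
ft_force: [0.4, 0.3, -0.6]
grip_width: 1.005
clock: 39.83
position: [0.4923, 0.0512, 0.2864]
ee_rot: [0.764, 0.646, 0.001, 0.001]
ft_force: [0.2, -0.1, -0.4]
grip_width: 1.002
clock: 40.08
position: [0.4946, 0.0472, 0.2852]
ee_rot: [0.765, 0.643, 0.0, 0.001]
ft_force: [-0.3, 0.3, -0.2]
grip_width: 1.001
vase 0.03 571 [0.437 0.29 ] 0.07
vase 0.07 911 [0.436 0.291] 0.125
vase 0.125 362 [0.438 0.291] 0.14
candle 0.03 512 [ 0.649 -0.107] 0.05
candle 0.05 331 [ 0.649 -0.109] 0.115
candle 0.115 352 [ 0.649 -0.109] 0.15
clock 0.03 361 [ 0.461 -0.276] 0.06
clock 0.06 359 [ 0.463 -0.276] 0.09
clock 0.09 402 [ 0.463 -0.278] 0.11
```

View pics/side14.png

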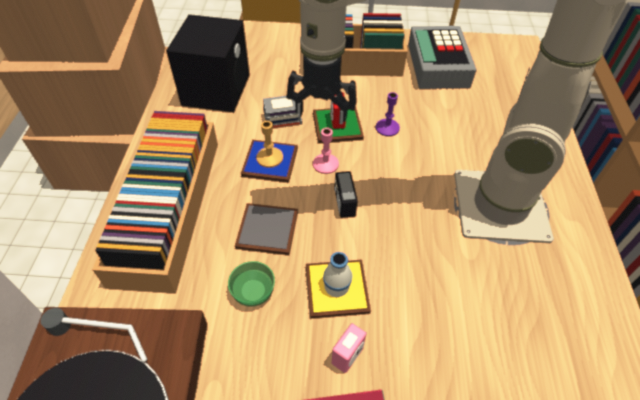

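View pics/scene14.png

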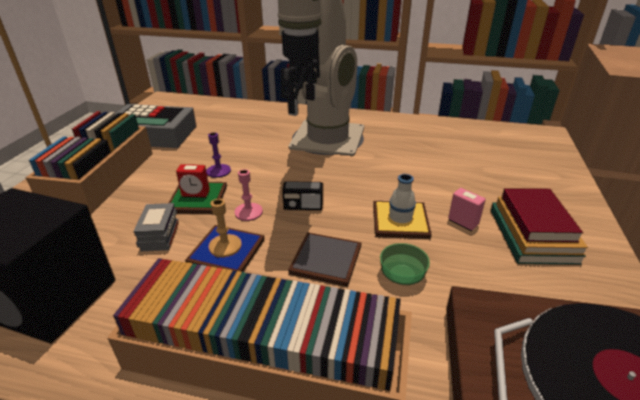

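All three ornaments stand upright on their own felts: the candlestick on blue near (225,240) in the scene view, the vase on yellow near (402,205) and the clock on green near (193,185). The robot is clear of them and the bystanders look unmoved.

```bash
python3 -c "
from workcell import hand_in
print(hand_in())"
```

```text
the job is handed in; nothing more can be done
None
```

The job is handed in after about 40 s on the robot's clock: all three ornaments stand upright and released on their own stands. I parked the candlestick on the grey stand, moved the clock to green and the vase to yellow, then put the candlestick on blue. Each was lowered until it touched the felt lightly before I let go.

Last checks, from the two fixed cameras' depth with the arm clear:

| Ornament | Measured position (mm) | Stand centre (mm) | Offset |
|---|---|---|---|
| Candlestick | (649, -109) | blue (649, -109) | about 1 mm |
| Vase | (437, 291) | yellow (436, 291) | about 1 mm |
| Clock | (462, -277) | green (460.5, -279) | about 3 mm |

- **Bystanders:** the radio, the cassettes and the bowl show no visible shift in the pictures. I did not measure them again.
- **Vase grip:** the fingers closed on its lip rather than its neck (opening about 38 mm). It held and was set down upright.
- **Disagreement:** the wrist camera and the fixed cameras differed by up to about 4 mm on where the ornaments stood, well inside the 15 mm tolerance. No check failed.

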